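# Unload the bar press on a paper-cutting bench

## Task

The pressing is done, so take the little press apart. Put the tape roll on the round cork mat, the wooden block on the red mat and the brass weight on the blue mat, each lying flat in the middle of its mat, with block and weight lengthwise along theirs. Then, last of all, lift the aluminium bar's free end over the orange lip, draw the bar out endwise from under the steel bridge, and lay it lengthwise and centred on the two rests of the wooden stand; set everything down, drop nothing.

Things in the scene. Friction and masses are not known exactly. Their poses are not given: they have to be found in the camera images.
- tape_centre (a point): Centre of the cream tape roll, a ring 56 mm outside and 38 mm inside diameter, 20 mm tall, 40 g, z axis up. At the start it lies on the wooden block. Grasp it across its outside, clear of the block, whose top is 63 mm above the table at the start.
- block_centre (a point): Centre of the brown wooden block, 76 mm (its x) by 48 mm (its y) by 25 mm tall, about 70 g. At the start it lies on the bar, its x along the bar, under the tape roll.
- weight_centre (a point): Centre of the brass weight, 66 mm (its x) by 46 mm (its y) by 25 mm tall, about 0.6 kg. At the start it lies on the bar beside the wooden block, its x along the bar, with about 17 mm between the two; which of them is nearer the bridge varies.
- bar_centre (a point): Centre of the flat aluminium bar, 240 mm (its x) by 40 mm (its y) by 8 mm thick, 200 g, with black graduation ticks along one edge. It lies on the press with its -x end 3 mm short of the orange lip and its +x end under the steel bridge; its middle is free on both sides and below except for the rib of the press.
- press_bed (a point): Middle of the fixed dark press, at its bed (30 mm above the table), where the bar rests; x runs from lip to bridge. Rests 70 mm wide at x -135..-75 and 75..125 mm; between them a rib 16 mm wide, 12 mm tall. Orange lip: x -134..-123 mm, 8 mm above the bed. Steel bridge: x 98..112 mm, underside 13 mm (5 over the bar), top 21 mm above the bed, posts 54 mm apart.
- red_mat_top (a point): Middle of the upper face of the red rectangular mat, 100 mm (its x) by 76 mm, 4 mm thick, fixed: the place of the wooden block.
- blue_mat_top (a point): Middle of the upper face of the blue rectangular mat, 100 mm (its x) by 76 mm, 4 mm thick, fixed: the place of the brass weight.
- round_mat_top (a point): Middle of the upper face of the round cork mat, 90 mm diameter, 4 mm thick, fixed: the place of the tape roll.
- stand_top (a point): The bar's stand, fixed, pale wood: this point is at its middle, at the level of the tops of its rests (30 mm above the table); its x runs lengthwise. Two rests with black rubber tops, 76 mm wide (y), at x = -108 to -72 mm and x = 72 to 108 mm; between them only a rib 16 mm wide and 12 mm tall. The bar may lie either way round.
Things that resemble listed ones, but are neither listed nor needed, are in the scene too. Of the things shaped like the part that bears bar_centre, the aluminium one is meant.

How it is judged:
On the way:
1. tape roll, wooden block and brass weight lie on their own mats, the bar still under the bridge of the press (horizontal distance between tape_centre and round_mat_top below 0.013 m and angle between each of tape_centre, block_centre, weight_centre's own z axis and vertical below 0.08 rad and height (world z) of tape_centre between 0.009 and 0.019 m and horizontal distance between block_centre and red_mat_top below 0.013 m and angle between the x axis of block_centre and the x axis of red_mat_top, either way round below 0.2 rad and height (world z) of block_centre between 0.0115 and 0.0215 m and horizontal distance between weight_centre and blue_mat_top below 0.013 m and angle between the x axis of weight_centre and the x axis of blue_mat_top, either way round below 0.2 rad and height (world z) of weight_centre between 0.0115 and 0.0215 m and horizontal distance between bar_centre and press_bed below 0.02 m), for 0.2 s.
At the end, for the whole second after the job is handed in: Flat and at rest: tape roll within 13 mm of the middle of the round mat; block on the red and weight on the blue mat within 13 mm of the middle and 0.2 rad of its long direction; bar on both rests of the stand within 15 mm of its middle and 0.12 rad of its direction (horizontal distance between tape_centre and round_mat_top below 0.013 m and angle between each of tape_centre, block_centre, weight_centre, bar_centre's own z axis and vertical below 0.08 rad and height (world z) of tape_centre between 0.009 and 0.019 m and linear speed of each of tape, block, weight, bar below 0.02 m/s and angular speed of each of tape, block, weight, bar below 0.2 rad/s and horizontal distance between block_centre and red_mat_top below 0.013 m and angle between the x axis of block_centre and the x axis of red_mat_top, either way round below 0.2 rad and height (world z) of block_centre between 0.0115 and 0.0215 m and horizontal distance between weight_centre and blue_mat_top below 0.013 m and angle between the x axis of weight_centre and the x axis of blue_mat_top, either way round below 0.2 rad and height (world z) of weight_centre between 0.0115 and 0.0215 m and horizontal distance between bar_centre and stand_top below 0.015 m and angle between the x axis of bar_centre and the x axis of stand_top, either way round below 0.12 rad and height (world z) of bar_centre between 0.03 and 0.038 m); the robot touches nothing.
It fails at once if the tape roll, block, weight or bar falls more than about 30 mm onto its place instead of being set down ((height (world z) of tape_centre below 0.03 m and linear speed of tape above 0.6 m/s) or (height (world z) of block_centre below 0.03 m and linear speed of block above 0.6 m/s) or (height (world z) of weight_centre below 0.03 m and linear speed of weight above 0.6 m/s) or (height (world z) of bar_centre below 0.045 m and linear speed of bar above 0.6 m/s)).
It also fails if it takes over 99 s, if anything falls off the work surface, if the arm or the gripper's body presses on something with over 40 N, if the wrist force passes 120 N, or if a joint passes its speed limit or range.

## Robot

A 7-joint arm with a two-finger parallel gripper is mounted at the origin on the work surface. World frame = base frame: x ahead of the robot, y to its left, z up, the work surface at z = 0. Lengths are in m, angles in rad, forces in N, time in s.
With the tool pointing down it reaches from about 0.4 to 0.75 m from the base axis. Payload 19.5 kg.
Tool frame: the origin (TCP) lies midway between the tips of the shut fingers; the grasp point (between the pads) lies 19 mm behind it; z points along the fingers, y is the line along which they close (so a half turn about z gives the same grasp; the last joint's range is limited). The gripper opens to 85 mm and grips with 20 to 120 N. Pads are 22 mm wide; open, the fingers measure 114 mm over their backs; the gripper's body (76 mm by 85 mm) begins 54 mm behind the grasp point. The pads swing forward as they close: fully open they stand 13 mm farther back than shut.
Start: joints at [1.249, 0.707, -0.028, 1.485, 0.022, 0.951, -0.075], TCP at [0.159, -0.553, 0.231] pointing down, gripper open.
Joint ranges: [-2.71, 2.71], [-0.32, 2.16], [-1.57, 1.52], [0, 2.45], [-1.46, 4.6], [0, 2.02], [-2.83, 2.83]. Speed limits (rad/s): [1.89, 1.89, 2.57, 2.57, 3.01, 3.01, 3.01].

## Interface

Orientations are given as a rotation vector (axis times angle).
In Python, from workcell import observe, vision, workorder gives the robot as it stands.
- The arm moves only by the tool carry_out, never from a script. Its arguments are lists of equal length, an entry for each row: "linear": the shift along the world's x, y, z in cm, a list of three; "angular": the turn, a rotation vector about the world's x, y, z in degrees, a list of three; "grip": the closure, from -1 (fully open) to 1 (shut). In form: {"linear": [[dx, dy, dz], ...], "angular": [[rx, ry, rz], ...], "grip": [grip, ...]}. A call has 1 to 20 rows; each row shifts and turns the commanded pose from where the row before left it; what a row does not reach is not made up. A row lasts 1/12 s, in which the tool goes at most 41.7 mm and 7.16 degrees, less where a joint would pass 70% of its speed; a pose out of reach is approached as far as the arm can. A call with a gripper value outside its range is refused whole. The fingers move at their own pace and stop on an object; "force" is the grip in N (left out, the last holds). Time passes only in rows, so rows that do not move let the fingers close. It gives the time, the measured TCP pose, the force, the opening and the grip force at its end, in the units of the state.
- observe(): the state, without advancing time (a new reading comes with each control period).
- vision.snapshot(name): name is "side" or "top" or "wrist"; returns a dict with "frame" (384x512x3 uint8, blue, green, red), "range_z" (384x512 float32, m along the optical axis (not along the pixel's ray), 0 where there is no reading), "K" (3x3 intrinsics, pixels), "D" ([k1, k2, p1, p2, k3] as OpenCV has them; the pictures are not rectified), "rvec" (rotation vector, rad) and "tvec" (3), from world to camera coordinates, as OpenCV has them. Camera axes: x right, y down, z forward; pixel columns grow to the right and rows downward; lengths in m; the calibration is good to about 2 mm. A picture is of the moment at which its call begins.
- workorder.close_job(): hands the job in; it is judged then, once.
The state is a dict: "t": time; "q": joint angles; "joint_vel": joint speeds; "effort": joint torques, N m; "position": TCP position; "eef_rot": TCP orientation; "force": force on the tool from outside, world axes, zero at the start; "wrist_torque": the same for the moment, N m; "gripper_width": finger opening in m; "finger_force": force on a finger pad.
Only numpy, scipy, OpenCV 4.12 (cv2) and the standard library are available. Lean on these libraries where they do the work, as an engineer would, in place of code of your own. Each camera call takes 0.05 s, during which the arm holds its last target. There are 200 camera calls.

## Working session

There is one attempt and no reset: what is moved stays moved. The work goes in short steps, Python scripts to look and compute and a tool call to move; the robot and the scene stay as the last step left them, time stands still between calls to the robot, and variables do not carry over. Pictures are saved under pics/ and viewed, at most 14 in all, crops included, and the job is handed in when it is done.

Besides the shell and the picture viewer there is one more tool, called after "Call:" as name(argument=value, ...) on one line, values as JSON. carry_out: Moves the arm, as the interface text tells. Its arguments: {"type":"object","properties":{"linear":{"type":"array","items":{"type":"array","items":{"type":"number"}}},"angular":{"type":"array","items":{"type":"array","items":{"type":"number"}}},"grip":{"type":"array","items":{"type":"number"}},"force":{"type":"number"}},"required":["linear","angular","grip"]}

```bash
mkdir -p pics; ls
cat > h.py <<'E'
import numpy as np, cv2
from workcell import observe, vision, workorder
def snap(n,f):
    s=vision.snapshot(n); cv2.imwrite('pics/%s.png'%f,s['frame']); np.savez('pics/%s.npz'%f,**s); return s
def load(f): return dict(np.load('pics/%s.npz'%f))
def ray(s,uv):
    R=cv2.Rodrigues(np.array(s['rvec'],float))[0]; t=np.array(s['tvec'],float).ravel()
    p=cv2.undistortPoints(np.array(uv,float).reshape(-1,1,2),np.array(s['K']),np.array(s['D'])).reshape(-1,2)
    d=np.c_[p,np.ones(len(p))]
    return -R.T@t, d@R, d, R, t
def atz(s,uv,z):
    c,D,_,_,_=ray(s,uv); return c+D*((z-c[2])/D[:,2])[:,None]
def dep(s,uv):
    c,D,_,_,_=ray(s,uv); z=np.array([np.median(s['range_z'][int(v)-1:int(v)+2,int(u)-1:int(u)+2]) for u,v in uv]); return c+D*z[:,None]
def crop(f,x,y,w,h,k,o):
    im=cv2.imread('pics/%s.png'%f)[y:y+h,x:x+w]; cv2.imwrite('pics/%s.png'%o,cv2.resize(im,None,fx=k,fy=k,interpolation=cv2.INTER_CUBIC))
E
python3 - <<'E'
from h import *
np.set_printoptions(precision=4,suppress=True)
for n in('top','side'): s=snap(n,n+'0'); print(n,ray(s,[[256,192]])[:2])
a=np.hstack([cv2.imread('pics/top0.png'),cv2.imread('pics/side0.png')]);
cv2.imwrite('pics/t0.png',cv2.resize(cv2.imread('pics/top0.png'),(800,600)));cv2.imwrite('pics/s0.png',cv2.resize(cv2.imread('pics/side0.png'),(800,600)))
o=observe();print(o)
E
```

```text
pics
top (array([ 0.3364, -0.0086,  0.8701]), array([[ 0.1758,  0.0087, -0.9844]]))
side (array([0.0665, 0.5739, 0.4678]), array([[ 0.4964, -0.6983, -0.5161]]))
{'t': 0.1, 'q': array([ 1.2493,  0.707 , -0.0276,  1.4849,  0.022 ,  0.9509, -0.0755]), 'joint_vel': array([-0.0006, -0.0016,  0.001 , -0.0003, -0.0017, -0.0001, -0.0006]), 'effort': array([  0.0016, -88.4294,   1.2367, -23.645 ,   0.0171,   0.0051,
         0.    ]), 'position': array([ 0.1587, -0.5524,  0.2309]), 'eef_rot': array([-3.11  , -0.438 ,  0.0003]), 'force': array([0.1222, 0.1552, 1.0985]), 'wrist_torque': array([-0.0491,  0.0504, -0.0082]), 'finger_force': 0.0, 'gripper_width': 0.0852887400259359}
```

View pics/t0.png

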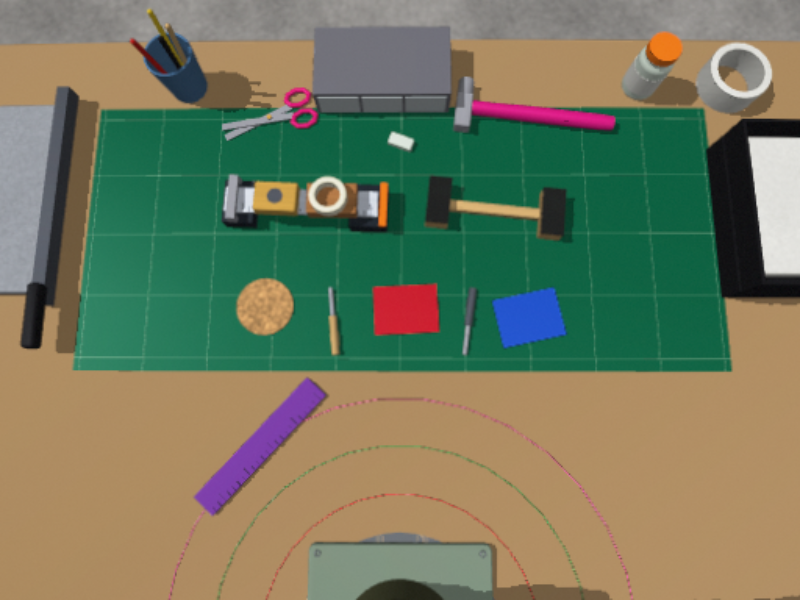

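View pics/s0.png

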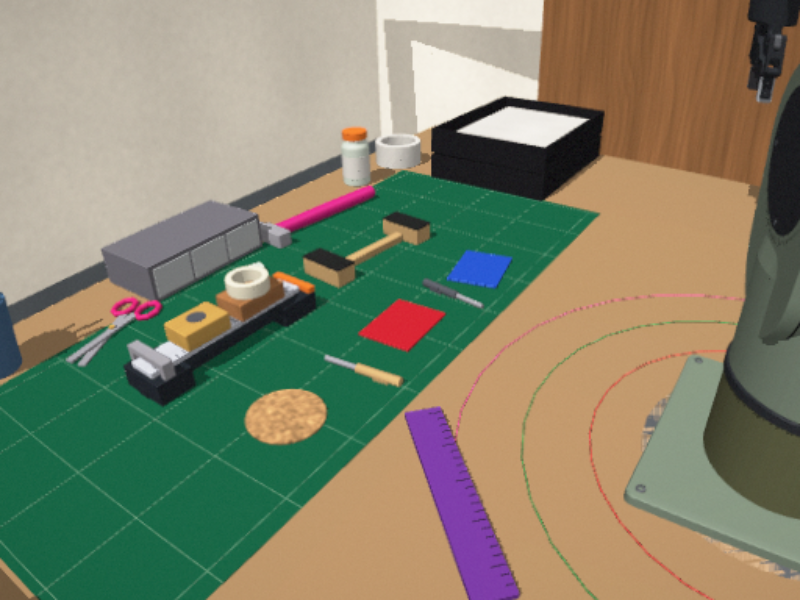

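The top view shows the press at (305,203) with the lip on the right (+y is left). The weight is at (275,197), and the block with the tape on it at (330,197). The stand is at (495,208), the cork mat at (265,306), the red mat at (406,310) and the blue mat at (529,317). Next I'll measure them with colour masks in both views.

```bash
cat > m.py <<'E'
from h import *
np.set_printoptions(precision=4,suppress=True)
def tri(a,ua,b,ub):
    ca,da=[x for x in ray(a,[ua])[:2]];cb,db=[x for x in ray(b,[ub])[:2]];da=da[0]/np.linalg.norm(da);db=db[0]/np.linalg.norm(db)
    A=np.c_[da,-db];k=np.linalg.lstsq(A,cb-ca,rcond=None)[0];p=ca+da*k[0];q=cb+db*k[1];return (p+q)/2,np.linalg.norm(p-q)
def blob(s,lo,hi,box):
    hsv=cv2.cvtColor(s['frame'],cv2.COLOR_BGR2HSV);m=cv2.inRange(hsv,np.array(lo),np.array(hi));k=np.zeros_like(m);x,y,w,h=box;k[y:y+h,x:x+w]=m[y:y+h,x:x+w]
    n,l,st,c=cv2.connectedComponentsWithStats(k);i=1+st[1:,4].argmax();q=(l==i).astype(np.uint8)
    cn=max(cv2.findContours(q,0,1)[0],key=len).reshape(-1,2);M=cv2.moments(q);return (M['m10']/M['m00'],M['m01']/M['m00']),cn
def rect(P): # contour points in world xy -> centre, size, angle of long side
    (c,sz,a)=cv2.minAreaRect((P[:,:2]*1000).astype(np.float32));
    if sz[0]<sz[1]: a+=90
    a=(a+90)%180-90
    return np.array(c)/1000,sz,a
E
python3 - <<'E'
from m import *
t,s=load('top0'),load('side0')
D={'red':((0,150,90),(6,255,255),(230,175,60,50),(220,180,80,60)),'blue':((105,150,90),(125,255,255),(310,180,60,50),(270,150,80,50)),'cork':((8,60,90),(20,220,255),(145,170,50,50),(150,240,70,60))}
for n,(lo,hi,bt,bs) in D.items():
    ct,cn=blob(t,lo,hi,bt);cs,_=blob(s,lo,hi,bs);print(n,ct,cs,tri(t,ct,s,cs),rect(atz(t,cn,.004)))
crop('top0',130,100,130,60,6,'ct1'); crop('top0',260,100,120,60,6,'ct2')
E
```

```text
red (255.5, 213.0) (270.5, 214.5) (array([0.4398, 0.0002, 0.0018]), np.float64(0.00028037548510253336)) (array([0.4394, 0.0002]), (0.0003408882475923747, 26.602731704711914), -89.89555909484625)
blue (338.12470771628995, 202.84489477786437) (306.82575757575756, 171.85) (array([ 0.4653, -0.2011,  0.0006]), np.float64(0.000736668736581374)) (array([ 0.465 , -0.2004]), (76.5107650756836, 100.61419677734375), -77.50922203063965)
cork (169.24321608040202, 195.89145728643217) (182.61804087385482, 266.13460183227625) (array([0.4821, 0.2126, 0.0006]), np.float64(0.0011467490871656517)) (array([0.4812, 0.211 ]), (84.3958511352539, 86.78805541992188), -89.85236489772797)
```

View pics/ct1.png

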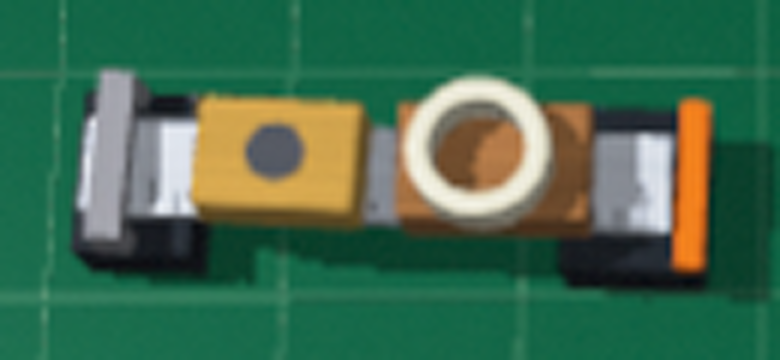

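View pics/ct2.png

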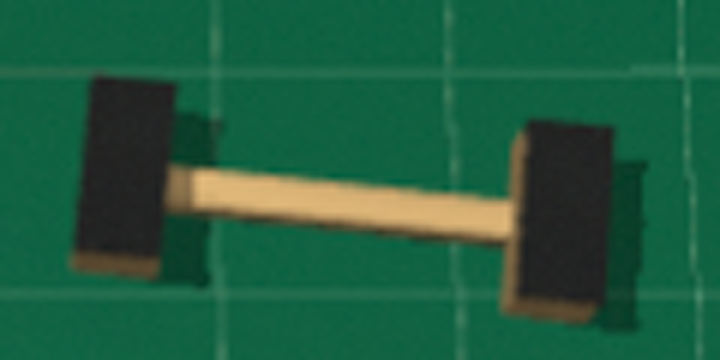

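Crop 1 (6x, offset 130,100): tape centre (478,148); weight top corners (200,98),(365,102),(358,217),(196,210); block corners from (399,102) to (590,222); lip around (694,185); bridge around (114,155). Crop 2 (offset 260,100): rest centres at about (126,168) and (564,212).

Run:
```python
from m import *
t,s=load('top0'),load('side0')
P=lambda L,o:[[x/6+o-.42,y/6+100-.42] for x,y in L]
def do(n,L,o,z,probe):
    p=P(L,o);w=atz(t,p,z);c=w.mean(0);print(n,c[:2],'depth z',dep(t,P(probe,o))[:,2]);return w
w=do('weight',[(200,98),(365,102),(358,217),(196,210)],130,.063,[(240,110),(330,190)]);print(rect(w))
w=do('block',[(399,102),(592,104),(590,222),(398,220)],130,.063,[(575,120),(575,200)]);print(rect(w))
do('tape',[(478,148)],130,.083,[(478,90),(418,148),(538,148)])
l=do('lip',[(681,99),(711,99),(707,270),(676,270)],130,.038,[(694,180)])
b=do('bridge',[(103,70),(135,70),(125,240),(92,238)],130,.051,[(114,155)])
do('bar',[(384,170)],130,.038,[(384,170),(615,180)])
L,B=l.mean(0),b.mean(0);d=(B-L)[:2];u=d/np.linalg.norm(d);print('press len',np.linalg.norm(d),'(.2335) ang',np.degrees(np.arctan2(d[1],d[0])),'bed',(L[:2]+B[:2])/2+u*(.1285-.105)/2)
a=do('s1',[(95,76),(176,85),(157,258),(76,252)],260,.03,[(126,168)]).mean(0)
b=do('s2',[(530,121),(613,126),(600,302),(515,298)],260,.03,[(564,212)]).mean(0)
d=(a-b)[:2];print('stand',(a+b)/2,np.linalg.norm(d),np.degrees(np.arctan2(d[1],d[0])))
h=cv2.cvtColor(t['frame'],cv2.COLOR_BGR2HSV);m=(((h[...,0]<6)|(h[...,0]>174))&(h[...,1]>150)).astype(np.uint8);m[:175]=0;m[225:]=0;m[:,:230]=0;m[:,290:]=0
cn=max(cv2.findContours(m,0,1)[0],key=len).reshape(-1,2);print('red',rect(atz(t,cn,.004)))
o=observe();R=cv2.Rodrigues(o['eef_rot'])[0];print(R)
s=snap('wrist','w0');c,D,*_=ray(s,[[256,192]]);print(R.T@(c-o['position']),R.T@D[0])
```

```text
weight [0.6398 0.1879] depth z [0.0612 0.0643]
(array([0.6395, 0.1884]), (66.23098754882812, 47.72663879394531), 88.36985778808594)
block [0.6374 0.1029] depth z [0.0629 0.0635]
(array([0.6374, 0.1032]), (77.21305084228516, 48.92045211791992), 89.31963348388672)
tape [0.6355 0.1067] depth z [0.0833 0.0837 0.0836]
lip [0.6372 0.0254] depth z [0.0384]
bridge [0.6455 0.2578] depth z [0.0515]
bar [0.6433 0.1512] depth z [0.0389 0.0376]
press len 0.23253024738055464 (.2335) ang 87.95043019430307 bed [0.6418 0.1533]
s1 [ 0.6473 -0.061 ] depth z [0.03]
s2 [ 0.6287 -0.2393] depth z [0.0311]
stand [ 0.638  -0.1502  0.03  ] 0.179287071455749 84.03936716946627
red (array([ 0.4777, -0.0094]), (76.47956085205078, 99.89104461669922), -89.34953367710114)
[[ 0.9611  0.2762 -0.0003]
 [ 0.2762 -0.9611  0.0009]
 [-0.0001 -0.0009 -1.    ]]
[ 0.0816 -0.0004 -0.1421] [-0.3046  0.0113  0.9525]
```

Call:
carry_out(linear=[[2,2.74,-0.1],[2,2.74,-0.1],[2,2.74,-0.1],[2,2.74,-0.1],[2,2.74,-0.1],[2,2.74,-0.1],[2,2.74,-0.1],[2,2.74,-0.1],[2,2.74,-0.1],[2,2.74,-0.1],[2,2.74,-0.1],[2,2.74,-0.1],[2,2.74,-0.1],[2,2.74,-0.1],[2,2.74,-0.1],[2,2.74,-0.1],[2,2.74,-0.1],[2,2.74,-0.1],[2,2.74,-0.1],[2,2.74,-0.1]], angular=[[0,0,3],[0,0,3],[0,0,3],[0,0,3],[0,0,3],[0,0,3],[0,0,3],[0,0,3],[0,0,3],[0,0,3],[0,0,3],[0,0,3],[0,0,3],[0,0,3],[0,0,3],[0,0,3],[0,0,3],[0,0,3],[0,0,3],[0,0,3]], grip=[-1,-1,-1,-1,-1,-1,-1,-1,-1,-1,-1,-1,-1,-1,-1,-1,-1,-1,-1,-1], force=40)

```text
t: 1.82
position: [0.5595, -0.0031, 0.2111]
eef_rot: [-2.473, -1.938, 0.001]
force: [0.1, -0.9, 1.3]
gripper_width: 0.0853
finger_force: 0.0
```

Call:
carry_out(linear=[[2,2.7,-0.1],[2,2.7,-0.1],[2,2.7,-0.1],[1.5,2,-0.1],[0,0,0],[0,0,0],[0,0,0]], angular=[[0,0,3],[0,0,3],[0,0,3],[0,0,3],[0,0,0],[0,0,0],[0,0,0]], grip=[-1,-1,-1,-1,-1,-1,-1])

```text
t: 2.4
position: [0.6335, 0.0957, 0.207]
eef_rot: [2.26, 2.182, -0.002]
force: [0.6, -0.2, 0.5]
gripper_width: 0.0856
finger_force: 0.0
```

Run:
```python
from m import *
o=observe();R=cv2.Rodrigues(o['eef_rot'])[0];print(o['t'],o['position'],R,o['q'])
s=snap('wrist','w1');crop('w1',0,0,512,384,1.5,'w1c')
```

```text
2.4 [0.6335 0.0957 0.207 ] [[ 0.0354  0.9994 -0.0007]
 [ 0.9994 -0.0354 -0.0007]
 [-0.0007 -0.0006 -1.    ]] [-0.0864  0.848  -0.2653  1.2442  0.2255  1.0787 -0.4078]
```

View pics/w1c.png

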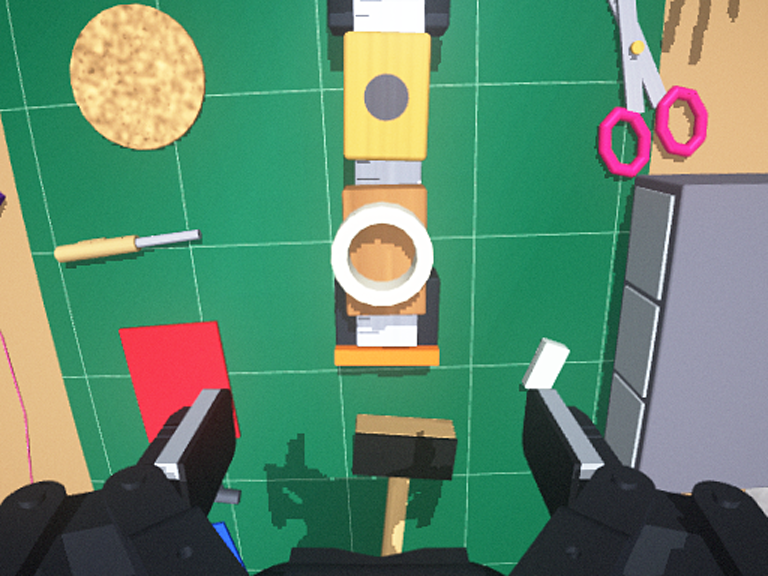

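The wrist view (1.5x) shows the tape centre at (382,255), the weight corners at (345,32)–(428,160), the block corners at (343,186)–(425,315), and the lip at (387,355).

Run:
```python
from m import *
s,t=load('w1'),load('top0')
P=lambda L:[[x/1.5-.17,y/1.5-.17] for x,y in L]
print('tape',atz(s,P([(382,255)]),.083),dep(s,P([(382,212),(340,255),(425,255)]))[:,2],tri(s,P([(382,255)])[0],t,(209.25,124.3)))
for n,L in(('block',[(343,186),(427,186),(425,315),(347,315)]),('weight',[(345,32),(431,34),(428,160),(345,158)])):
    w=atz(s,P(L),.063);print(n,w.mean(0),rect(w))
print('lip',atz(s,P([(335,347),(440,346)]),.038))
ct,cn=blob(s,(8,60,90),(20,220,255),(30,0,120,110));print('cork',atz(s,[ct],.004))
```

```text
tape [[0.6368 0.1101 0.083 ]] [0.0826 0.0826 0.0826] (array([0.6372, 0.108 , 0.0767]), np.float64(0.0013661754742360659))
block [0.6388 0.1062 0.063 ] (array([0.6389, 0.1062]), (77.00704956054688, 46.8702507019043), 88.50943756103516)
weight [0.6425 0.1909 0.063 ] (array([0.6427, 0.1908]), (63.92634963989258, 45.422950744628906), 86.94637298583984)
lip [[0.6031 0.0368 0.038 ]
 [0.6733 0.035  0.038 ]]
cork [[0.4825 0.2158 0.004 ]]
```

Call:
carry_out(linear=[[0.3,1.2,0],[0,0,-3],[0,0,-3],[0,0,-3],[0,0,-3],[0,0,-1.5],[0,0,-0.9],[0,0,0],[0,0,0],[0,0,0],[0,0,0],[0,0,0],[0,0,0],[0,0,0],[0,0,0]], angular=[[0,0,0],[0,0,0],[0,0,0],[0,0,0],[0,0,0],[0,0,0],[0,0,0],[0,0,0],[0,0,0],[0,0,0],[0,0,0],[0,0,0],[0,0,0],[0,0,0],[0,0,0]], grip=[-1,-1,-1,-1,-1,-1,-1,-1,1,1,1,1,1,1,1], force=30)

```text
t: 3.7
position: [0.6375, 0.1085, 0.0651]
eef_rot: [2.259, 2.182, 0.003]
force: [-2.6, -0.5, 10.9]
gripper_width: 0.0556
finger_force: 29.8
```

Call:
carry_out(linear=[[0,0,1.5],[0,0,3],[-1,0.7,2],[-2.4,1.6,0],[-2.8,1.9,0],[-2.8,1.9,0],[-2.8,1.9,0],[-2.2,1.5,-1.5],[-1.4,1,-3],[0,0,-3],[0,0,-2.5],[0,0,-1.3],[0,0,-0.85],[0,0,0],[0,0,0]], angular=[[0,0,0],[0,0,0],[0,0,0],[0,0,0],[0,0,0],[0,0,0],[0,0,0],[0,0,0],[0,0,0],[0,0,0],[0,0,0],[0,0,0],[0,0,0],[0,0,0],[0,0,0]], grip=[1,1,1,1,1,1,1,1,1,1,1,1,1,1,1])

```text
t: 4.95
position: [0.4832, 0.2136, 0.0074]
eef_rot: [2.259, 2.183, 0.001]
force: [-0.1, 0.0, -0.4]
gripper_width: 0.0553
finger_force: 33.4
```

Call:
carry_out(linear=[[0,0,-0.15],[0,0,0],[0,0,0],[0,0,0],[0,0,0],[0,0,0],[0,0,2],[0,0,3.5],[0,0,3.5],[2,-1.4,3.5],[2.8,-1.9,2],[2.8,-1.9,0],[2.8,-1.9,0],[2.8,-1.9,0],[2.4,-1.8,0],[0,0,0],[0,0,0]], angular=[[0,0,0],[0,0,0],[0,0,0],[0,0,0],[0,0,0],[0,0,0],[0,0,0],[0,0,0],[0,0,0],[0,0,0],[0,0,0],[0,0,0],[0,0,0],[0,0,0],[0,0,0],[0,0,0],[0,0,0]], grip=[1,1,-1,-1,-1,-1,-1,-1,-1,-1,-1,-1,-1,-1,-1,-1,-1])

```text
t: 6.37
position: [0.6387, 0.1045, 0.1489]
eef_rot: [-2.261, -2.18, 0.001]
force: [-1.1, 0.6, -0.4]
gripper_width: 0.0851
finger_force: 0.0
```

Run:
```python
from m import *
o=observe();print(o['t'],o['position'],o['gripper_width'])
s=snap('wrist','w2');snap('top','top2');crop('w2',0,0,512,384,1.5,'w2c')
```

```text
6.3667 [0.6387 0.1045 0.1489] 0.08513797725929488
```

View pics/w2c.png

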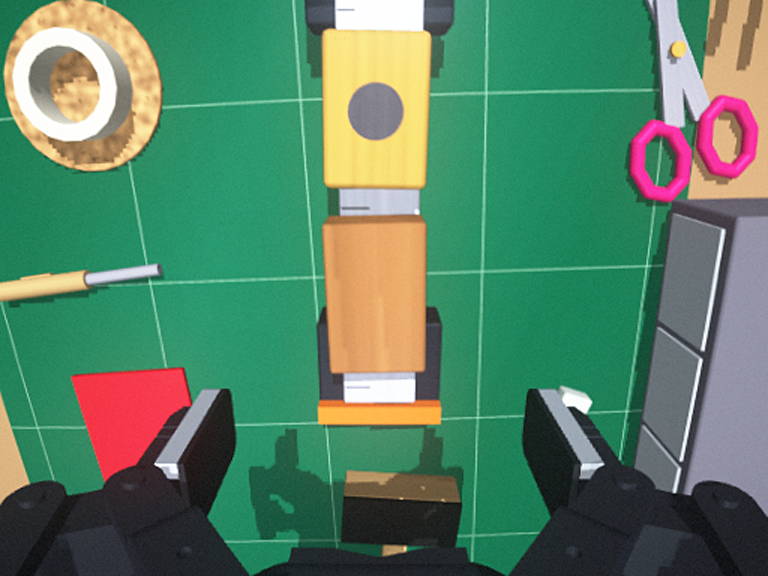

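The tape lies on the cork (top centre (70,84) in the 1.5x view). The block corners are (323,217),(425,216),(425,372),(330,372).

Run:
```python
from m import *
s=load('w2')
P=lambda L:[[x/1.5-.17,y/1.5-.17] for x,y in L]
print('tape',atz(s,P([(67,84)]),.024),dep(s,P([(20,85),(67,38)])),'cork',atz(s,P([(84,86)]),.004))
for n,L in(('block',[(323,217),(425,216),(425,372),(330,372)]),('weight',[(323,30),(432,32),(429,187),(323,187)])):
    w=atz(s,P(L),.063);print(n,w.mean(0),rect(w))
t=load('top2');m=(cv2.absdiff(t['frame'],load('top0')['frame']).max(2)>60).astype(np.uint8);m[:170]=0;m[230:]=0;m[:,:140]=0;m[:,200:]=0
cn=np.vstack([c.reshape(-1,2) for c in cv2.findContours(m,0,1)[0]]);print('tape top',rect(atz(t,cn,.02)),atz(t,[blob(t,(15,0,150),(45,110,255),(145,170,50,50))[0]],.02))
```

```text
tape [[0.4866 0.214  0.024 ]] [[0.4608 0.2156 0.0235]
 [0.4903 0.2356 0.0234]] cork [[0.4843 0.2144 0.004 ]]
block [0.6384 0.1077 0.063 ] (array([0.6387, 0.1076]), (78.04890441894531, 47.33684539794922), 88.47850036621094)
weight [0.642  0.1915 0.063 ] (array([0.6416, 0.1917]), (64.03962707519531, 46.924198150634766), 87.86028289794922)Traceback (most recent call last):
  File "<stdin>", line 8, in <module>
  File "m.py", line 8, in blob
    n,l,st,c=cv2.connectedComponentsWithStats(k);i=1+st[1:,4].argmax();q=(l==i).astype(np.uint8)
                                                     ~~~~~~~~~~~~~~~^^
ValueError: attempt to get argmax of an empty sequence
```

Call:
carry_out(linear=[[0,0.2,-2.5],[0,0,-3],[0,0,-2.5],[0,0,-1.8],[0,0,-1.1],[0,0,0],[0,0,0],[0,0,0],[0,0,0],[0,0,0],[0,0,0],[0,0,0],[0,0,0],[0,0,0]], angular=[[0,0,0],[0,0,0],[0,0,0],[0,0,0],[0,0,0],[0,0,0],[0,0,0],[0,0,0],[0,0,0],[0,0,0],[0,0,0],[0,0,0],[0,0,0],[0,0,0]], grip=[-1,-1,-1,-1,-1,-1,1,1,1,1,1,1,1,1], force=40)

```text
t: 7.63
position: [0.6388, 0.1079, 0.0419]
eef_rot: [2.259, 2.182, 0.002]
force: [-1.8, 0.2, 9.2]
gripper_width: 0.0473
finger_force: 41.1
```

Call:
carry_out(linear=[[0,0,1.5],[0,0,3],[-1,-0.7,2],[-2.5,-1.8,0],[-2.9,-2,0],[-2.9,-2,0],[-2.9,-2,0],[-2.4,-1.7,0],[-1.4,-1.1,-1.5],[0,0,-3],[0,0,-2.5],[0,0,-1.5],[0,0,-1.15],[0,0,0],[0,0,0]], angular=[[0,0,0],[0,0,0],[0,0,0],[0,0,0.5],[0,0,0.5],[0,0,0.5],[0,0,0.5],[0,0,0],[0,0,0],[0,0,0],[0,0,0],[0,0,0],[0,0,0],[0,0,0],[0,0,0]], grip=[1,1,1,1,1,1,1,1,1,1,1,1,1,1,1])

```text
t: 8.88
position: [0.4785, -0.0052, 0.009]
eef_rot: [2.221, 2.222, 0.0]
force: [-0.2, -0.2, -0.6]
gripper_width: 0.047
finger_force: 43.1
```

Call:
carry_out(linear=[[0,0,-0.15],[0,0,0],[0,0,0],[0,0,0],[0,0,0],[0,0,0],[0,0,2],[0,0,3.5],[0,0,3.5],[1.4,1.6,3.5],[2.1,2.5,2],[2.1,2.5,0],[2.1,2.5,0],[2.1,2.5,0],[2.1,2.5,0],[2.1,2.5,0],[2.3,3,0],[0,0,0],[0,0,0]], angular=[[0,0,0],[0,0,0],[0,0,0],[0,0,0],[0,0,0],[0,0,0],[0,0,0],[0,0,0],[0,0,0],[0,0,0],[0,0,-0.5],[0,0,-0.5],[0,0,-0.5],[0,0,-0.5],[0,0,0],[0,0,0],[0,0,0],[0,0,0],[0,0,0]], grip=[1,1,-1,-1,-1,-1,-1,-1,-1,-1,-1,-1,-1,-1,-1,-1,-1,-1,-1], force=80)

```text
t: 10.47
position: [0.6412, 0.1923, 0.1516]
eef_rot: [-2.257, -2.184, 0.0]
force: [-1.3, -0.2, -0.5]
gripper_width: 0.0855
finger_force: 0.0
```

Run:
```python
from m import *
o=observe();print(o['t'],o['position'],o['gripper_width'])
s=snap('wrist','w3');t=snap('top','top3');
a=cv2.resize(s['frame'],(512,384));b=cv2.resize(t['frame'][95:225,140:385],None,fx=3,fy=3,interpolation=2)[:, :735]
b=cv2.resize(b,(768,408));a=a[:190]
cv2.imwrite('pics/w3c.png',np.vstack([b,np.hstack([a,np.zeros((190,256,3),np.uint8)])]))
c,cn=blob(t,(8,80,40),(20,255,230),(230,175,60,50));w=atz(t,cn,.029);print('block',rect(w))
h=cv2.cvtColor(t['frame'],cv2.COLOR_BGR2HSV)
ct,cn=blob(s,(18,100,90),(30,255,255),(190,0,120,190));print('weight',rect(atz(s,cn,.063)))
```

```text
10.4667 [0.6412 0.1923 0.1516] 0.08551697112327486
block (array([ 0.4795, -0.0095]), (48.08060073852539, 73.78124237060547), -89.90798705071211)
weight (array([0.6428, 0.2145]), (26.773344039916992, 45.00735855102539), -3.5729827880859375)
```

View pics/w3c.png

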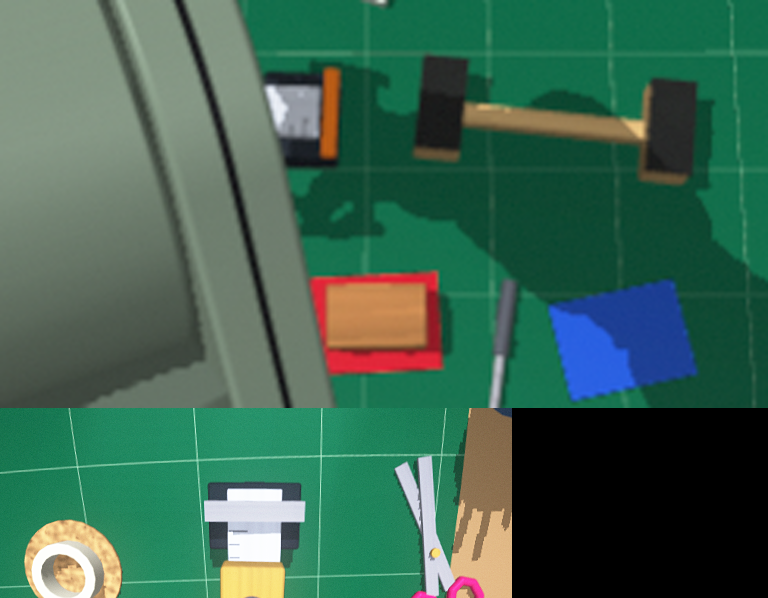

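Call:
carry_out(linear=[[0,0,-2.6],[0,0,-3],[0,0,-2.6],[0,0,-1.8],[0,0,-1.2],[0,0,0],[0,0,0],[0,0,0],[0,0,0],[0,0,0],[0,0,0],[0,0,0],[0,0,0],[0,0,0]], angular=[[0,0,0],[0,0,0],[0,0,0],[0,0,0],[0,0,0],[0,0,0],[0,0,0],[0,0,0],[0,0,0],[0,0,0],[0,0,0],[0,0,0],[0,0,0],[0,0,0]], grip=[-1,-1,-1,-1,-1,-1,1,1,1,1,1,1,1,1], force=80)

```text
t: 11.73
position: [0.6419, 0.1909, 0.0421]
eef_rot: [2.259, 2.182, 0.002]
force: [-2.0, -1.3, 11.7]
gripper_width: 0.0443
finger_force: 83.0
```

Call:
carry_out(linear=[[0,0,1],[0,0,2],[0,0,3],[-0.8,-1.5,1],[-1.25,-2.8,0],[-1.25,-2.8,0],[-1.25,-2.8,0],[-1.25,-2.8,0],[-1.25,-2.8,0],[-1.25,-2.8,0],[-1.25,-2.8,0],[-1.25,-2.8,0],[-1.25,-2.8,0],[-1.25,-2.8,0],[-1.25,-2.8,0],[-1.25,-2.8,0],[-1,-2.4,0],[-0.7,-1.3,-1],[0,0,-2],[0,0,-2]], angular=[[0,0,0],[0,0,0],[0,0,0],[0,0,0],[0,0,1.2],[0,0,1.2],[0,0,1.2],[0,0,1.2],[0,0,1.2],[0,0,1.2],[0,0,1.2],[0,0,1.2],[0,0,1.2],[0,0,1.2],[0,0,1.2],[0,0,1.3],[0,0,0],[0,0,0],[0,0,0],[0,0,0]], grip=[1,1,1,1,1,1,1,1,1,1,1,1,1,1,1,1,1,1,1,1])

```text
t: 13.4
position: [0.4662, -0.1988, 0.0609]
eef_rot: [1.967, 2.447, -0.0]
force: [0.7, 1.3, -7.1]
gripper_width: 0.0441
finger_force: 84.0
```

Call:
carry_out(linear=[[0,0,-2],[0,0,-1.5],[0,0,-1],[0,0,-0.7],[0,0,0],[0,0,0]], angular=[[0,0,0],[0,0,0],[0,0,0],[0,0,0],[0,0,0],[0,0,0]], grip=[1,1,1,1,1,1])

```text
t: 13.9
position: [0.4666, -0.1974, 0.009]
eef_rot: [1.965, 2.45, -0.0]
force: [0.1, -0.5, -5.2]
gripper_width: 0.0444
finger_force: 85.9
```

Call:
carry_out(linear=[[0,0,-0.12],[0,0,0],[0,0,0],[0,0,0],[0,0,0],[0,0,0],[0,0,2],[0,0,3.5],[0,0,3.5],[1.3,2.6,3],[1.3,2.6,3],[1.3,2.6,2],[1.3,2.6,0],[1.3,2.6,0],[1.3,2.6,0],[1.3,2.6,0],[1.3,2.6,0],[1.3,2.6,0],[1.3,2.6,0],[1.3,2.6,0]], angular=[[0,0,0],[0,0,0],[0,0,0],[0,0,0],[0,0,0],[0,0,0],[0,0,0],[0,0,0],[0,0,0],[0,0,-1.3],[0,0,-1.3],[0,0,-1.3],[0,0,-1.3],[0,0,-1.3],[0,0,-1.3],[0,0,-1.3],[0,0,-1.3],[0,0,-1.3],[0,0,-1.3],[0,0,-1.5]], grip=[1,1,-1,-1,-1,-1,-1,-1,-1,-1,-1,-1,-1,-1,-1,-1,-1,-1,-1,-1])

```text
t: 15.57
position: [0.6096, 0.09, 0.1773]
eef_rot: [-2.26, -2.182, 0.0]
force: [0.1, -1.3, -0.5]
gripper_width: 0.0857
finger_force: 0.0
```

Call:
carry_out(linear=[[1.3,2.6,0],[1.3,2.6,0],[0.7,1.5,0],[0,0,0],[0,0,0]], angular=[[0,0,0],[0,0,0],[0,0,0],[0,0,0],[0,0,0]], grip=[-1,-1,-1,-1,-1])

```text
t: 15.98
position: [0.642, 0.1562, 0.1767]
eef_rot: [-2.258, -2.184, 0.001]
force: [0.5, -1.4, 0.5]
gripper_width: 0.0856
finger_force: 0.0
```

Run:
```python
from m import *
o=observe();print(o['t'],o['position'],o['gripper_width'],cv2.Rodrigues(o['eef_rot'])[0])
s=snap('wrist','w4');t=snap('top','top4')
b=cv2.resize(t['frame'][95:225,240:385],(435,390),interpolation=2);a=cv2.resize(s['frame'],(800,600))
cv2.imwrite('pics/w4t.png',b);cv2.imwrite('pics/w4c.png',a)
c,cn=blob(t,(18,100,60),(32,255,255),(310,180,60,50));w=atz(t,cn,.029);print('weight',rect(w))
```

```text
15.9833 [0.642  0.1562 0.1767] 0.08561554260950259 [[ 0.0332  0.9994 -0.0006]
 [ 0.9994 -0.0332 -0.0001]
 [-0.0001 -0.0006 -1.    ]]
weight (array([ 0.4662, -0.1966]), (44.64473342895508, 66.31481170654297), -77.8030424118042)
```

View pics/w4c.png

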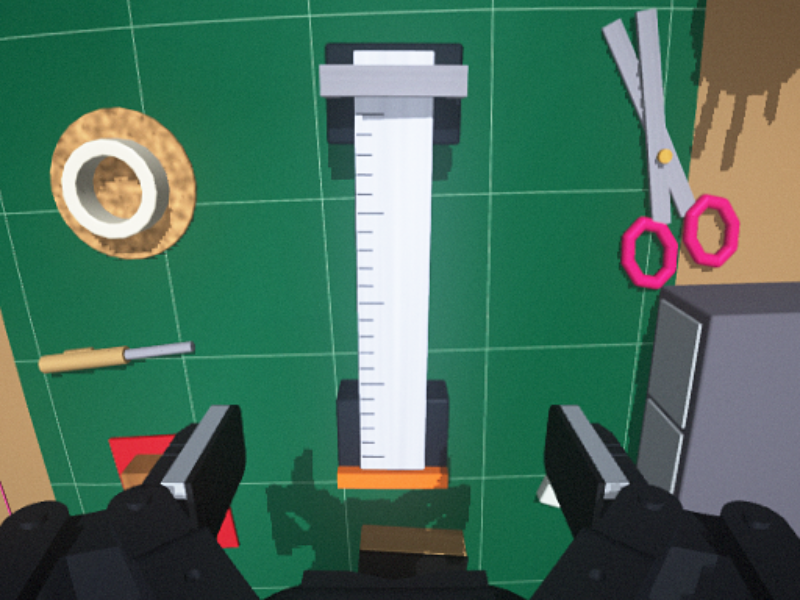

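View pics/w4t.png

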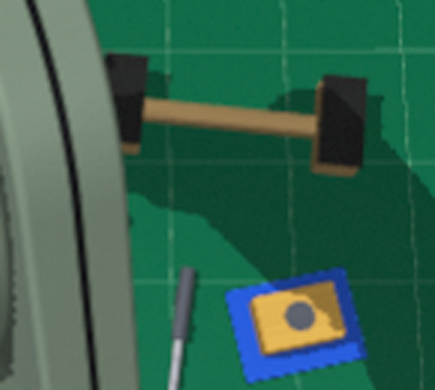

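The weight lies on blue, well centred and aligned. In the wrist view (scale 1.5625) the bar corners are (353,51),(434,51),(425,469),(360,469).

Run:
```python
from m import *
s=load('w4');P=lambda L:[[x/1.5625-.18,y/1.5625-.18] for x,y in L]
w=atz(s,P([(353,51),(434,51),(425,469),(360,469)]),.038);print(w,w.mean(0),rect(w));print(dep(s,P([(395,200),(395,440),(395,300),(430-20,70)])))
print('lip',atz(s,P([(337,478),(448,478)]),.038), 'rest1 near stand?',)
```

```text
[[0.6268 0.2758 0.038 ]
 [0.6663 0.2744 0.038 ]
 [0.658  0.0358 0.038 ]
 [0.6173 0.0372 0.038 ]] [0.6421 0.1558 0.038 ] (array([0.6418, 0.1558]), (238.84295654296875, 40.69584274291992), 88.01089477539062)
[[0.6448 0.2025 0.0377]
 [0.6399 0.0572 0.0375]
 [0.643  0.1473 0.0377]
 [0.654  0.2648 0.0504]]
lip [[0.6024 0.0308 0.038 ]
 [0.6724 0.0284 0.038 ]] rest1 near stand?
```

Call:
carry_out(linear=[[0,0,-3],[0,0,-3],[0,0,-3],[0,0,-3],[0,0,-2],[0,0,-1.3],[0,0,-0.8],[0,0,0],[0,0,0],[0,0,0],[0,0,0],[0,0,0],[0,0,0],[0,0,0],[0,0,0],[0,0,0],[0,0,0],[0,0,0]], angular=[[0,0,0],[0,0,0],[0,0,0],[0,0,0],[0,0,0],[0,0,0],[0,0,0],[0,0,0],[0,0,0],[0,0,0],[0,0,0],[0,0,0],[0,0,0],[0,0,0],[0,0,0],[0,0,0],[0,0,0],[0,0,0]], grip=[-1,-1,-1,-1,-1,-1,-1,-1,1,1,1,1,1,1,1,1,1,1], force=80)

```text
t: 17.58
position: [0.6426, 0.1557, 0.0174]
eef_rot: [2.259, 2.182, 0.001]
force: [-3.5, -1.4, 12.7]
gripper_width: 0.0384
finger_force: 80.2
```

Call:
carry_out(linear=[[0,0,0.35],[0,0,0.2],[0,0,0.2],[0,0,0.2],[0,0,0],[0,0,0],[0,0,0]], angular=[[-0.75,0,0],[-0.75,0,0],[-0.75,0,0],[-0.75,0,0],[0,0,0],[0,0,0],[0,0,0]], grip=[1,1,1,1,1,1,1])

```text
t: 18.17
position: [0.6422, 0.1555, 0.0254]
eef_rot: [2.232, 2.157, -0.057]
force: [-1.2, -0.1, -1.2]
gripper_width: 0.0385
finger_force: 80.7
```

Run:
```python
from m import *
t=snap('side','sd5');crop('sd5',70,150,150,110,5,'sd5c');o=observe();print(o['position'],cv2.Rodrigues(o['eef_rot'])[0],o['wrist_torque'])
```

```text
[0.6422 0.1554 0.0254] [[ 0.0345  0.9994 -0.0003]
 [ 0.998  -0.0345 -0.0524]
 [-0.0523  0.0015 -0.9986]] [0.0822 0.0108 0.0173]
```

View pics/sd5c.png

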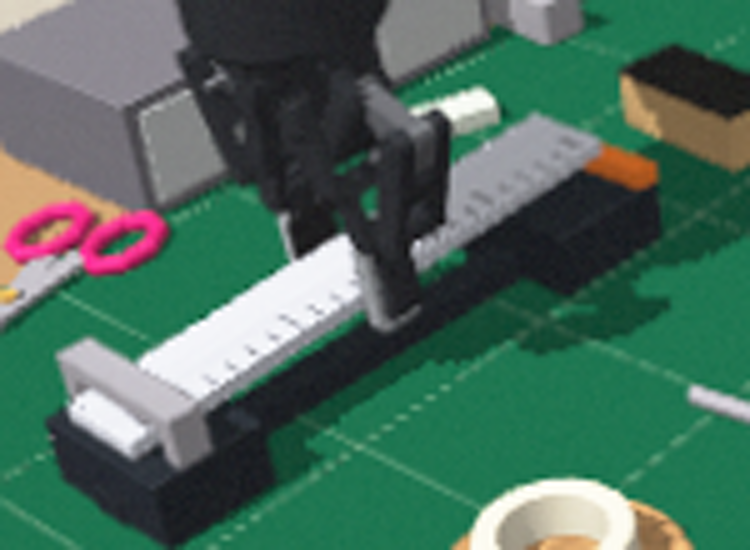

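The bar is tilted with its free end (570,130) above the orange lip (625,165), and it hangs freely under the bridge. Now I'll draw it out.

Call:
carry_out(linear=[[0,-0.5,0],[0,-0.7,0],[-0.1,-0.8,0],[0,-0.8,0],[0,-0.7,0],[0,0,0],[0,0,0]], angular=[[0,0,0],[0,0,0],[0,0,0],[0,0,0],[0,0,0],[0,0,0],[0,0,0]], grip=[1,1,1,1,1,1,1])

```text
t: 18.8
position: [0.6413, 0.1201, 0.0256]
eef_rot: [2.233, 2.156, -0.056]
force: [-0.0, -0.2, -2.0]
gripper_width: 0.0379
finger_force: 80.7
```

Call:
carry_out(linear=[[0,0,1],[0,0,2],[0,0,2.5],[0,0,1.5],[0,-1.5,0],[0,-2.8,0],[-0.1,-2.8,0],[0,-2.8,0],[-0.1,-2.8,0],[0,-2.8,0],[-0.1,-2.8,0],[0,-2.8,0],[0,-2.8,0],[0,-1.8,0],[0,-1.1,0],[0,0,0],[0,0,0]], angular=[[0,0,0],[0,0,0],[0.75,0,0],[0.75,0,0],[0.75,0,0],[0.75,0,0],[0,0,-0.5],[0,0,-0.5],[0,0,-0.5],[0,0,-0.5],[0,0,-0.5],[0,0,-0.5],[0,0,-0.5],[0,0,-0.5],[0,0,0],[0,0,0],[0,0,0]], grip=[1,1,1,1,1,1,1,1,1,1,1,1,1,1,1,1,1])

```text
t: 20.22
position: [0.6384, -0.1467, 0.0958]
eef_rot: [-2.333, -2.103, -0.001]
force: [0.6, 0.6, -1.8]
gripper_width: 0.0385
finger_force: 80.8
```

Run:
```python
from m import *
o=observe();print(o['t'],o['position'],o['gripper_width'],cv2.Rodrigues(o['eef_rot'])[0],o['force'])
s=snap('wrist','w6');t=snap('top','top6');cv2.imwrite('pics/w6c.png',cv2.resize(s['frame'],(800,600)))
```

```text
20.2167 [ 0.6384 -0.1467  0.0958] 0.038491462585112386 [[ 0.1036  0.9946  0.0002]
 [ 0.9946 -0.1036  0.0008]
 [ 0.0008  0.0001 -1.    ]] [ 0.6203  0.5744 -1.8433]
```

View pics/w6c.png

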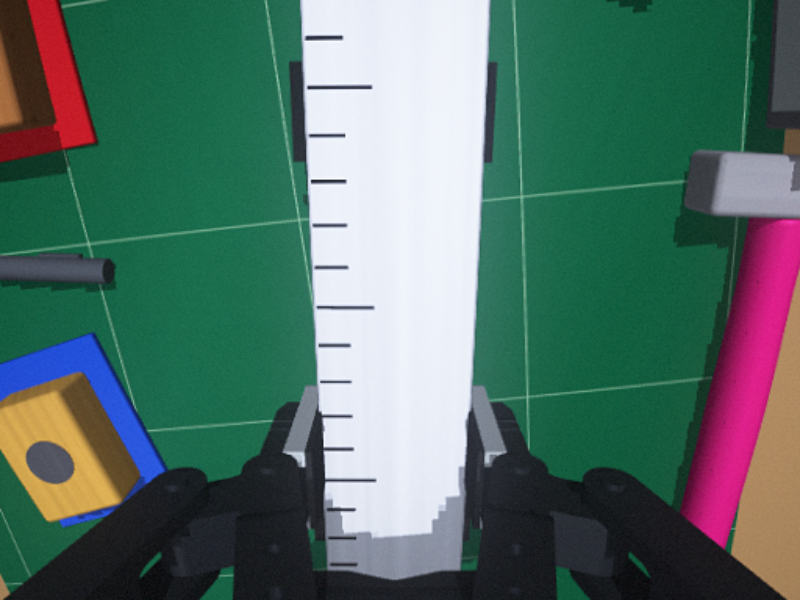

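The rest nearer the press shows behind the bar: corners (291,62),(497,63),(487,161),(297,161).

Run:
```python
from m import *
s=load('w6');P=lambda L:[[x/1.5625-.18,y/1.5625-.18] for x,y in L]
w=atz(s,P([(290,62),(497,63),(487,161),(296,161)]),.03);print(w,rect(w));c=w.mean(0)
u=np.array([np.cos(np.radians(84)),np.sin(np.radians(84))]);print('stand',c[:2]-.09*u)
# bar axis
z=.034+.0958-.0174+.004
l=atz(s,P([(302,10),(316,300)]),z);r=atz(s,P([(490,10),(476,300)]),z);m=(l+r)/2;d=m[0]-m[1];print(np.degrees(np.arctan2(d[1],d[0])),m,np.linalg.norm(l-r,axis=1))
```

```text
[[ 0.6125 -0.0376  0.03  ]
 [ 0.6874 -0.0458  0.03  ]
 [ 0.6817 -0.0804  0.03  ]
 [ 0.6093 -0.0728  0.03  ]] (array([ 0.648 , -0.0592]), (35.32437515258789, 75.39655303955078), -6.246543884277344)
stand [ 0.6383 -0.1486]
84.05880835261661 [[ 0.6505 -0.0416  0.1164]
 [ 0.6439 -0.1046  0.1164]] [0.0391 0.0386]
```

Call:
carry_out(linear=[[0,-0.15,-2],[0,0,-2.2],[0,0,-1.6],[0,0,-1],[0,0,-0.6],[0,0,-0.35],[0,0,0],[0,0,0]], angular=[[0,0,0],[0,0,0],[0,0,0],[0,0,0],[0,0,0],[0,0,0],[0,0,0],[0,0,0]], grip=[1,1,1,1,1,1,1,1])

```text
t: 20.98
position: [0.6387, -0.1488, 0.0188]
eef_rot: [2.334, 2.102, 0.001]
force: [-0.1, 0.1, -2.0]
gripper_width: 0.0379
finger_force: 80.8
```

Call:
carry_out(linear=[[0,0,-0.1],[0,0,-0.1],[0,0,0],[0,0,0]], angular=[[0,0,0],[0,0,0],[0,0,0],[0,0,0]], grip=[1,1,1,1])

```text
t: 21.32
position: [0.6387, -0.149, 0.0174]
eef_rot: [2.333, 2.102, 0.001]
force: [-3.8, 0.5, 12.5]
gripper_width: 0.0382
finger_force: 82.1
```

Contact. Open and retreat.

Call:
carry_out(linear=[[0,0,0.05],[0,0,0],[0,0,0],[0,0,0],[0,0,0],[0,0,0],[0,0,0],[0,0,1.5],[0,0,3],[0,0,3],[0,0,3],[-2,0,3],[-2,0,2],[-2,0,0],[-2,0,0],[-2,0,0],[0,0,0],[0,0,0]], angular=[[0,0,0],[0,0,0],[0,0,0],[0,0,0],[0,0,0],[0,0,0],[0,0,0],[0,0,0],[0,0,0],[0,0,0],[0,0,0],[0,0,0],[0,0,0],[0,0,0],[0,0,0],[0,0,0],[0,0,0],[0,0,0]], grip=[1,-1,-1,-1,-1,-1,-1,-1,-1,-1,-1,-1,-1,-1,-1,-1,-1,-1])

```text
t: 22.82
position: [0.5381, -0.1492, 0.1729]
eef_rot: [2.334, 2.102, 0.0]
force: [0.4, 0.1, 0.4]
gripper_width: 0.0854
finger_force: 0.0
```

Run:
```python
from m import *
o=observe();print(o['t'],o['position'],o['gripper_width'])
t=snap('top','top7');s=snap('side','sd7')
cv2.imwrite('pics/f7.png',np.vstack([cv2.resize(t['frame'][95:235,140:385],(525,300)),cv2.resize(s['frame'][100:300,100:450],(525,300))]))
```

```text
22.8167 [ 0.5381 -0.1492  0.1729] 0.08536586738729109
```

View pics/f7.png

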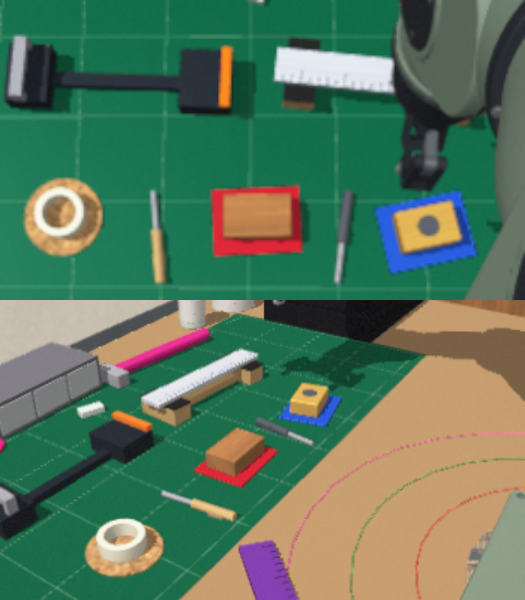

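The tape, block, weight and bar all lie in their places, and the gripper is clear at z = 0.17. Handing in.

```bash
python3 -c "
from workcell import workorder
print(workorder.close_job())"
```

```text
the job is handed in; nothing more can be done
None
```

The job is handed in at about 23 s of the 99 s allowed. The tape roll, block and weight lie on their mats and the bar lies on its stand, all within tolerance by my camera measurements, but the hand-in returned no verdict.

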